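# Mesh the hand crank onto a honey extractor's splined drive shaft

### The job

Fit the hand crank to the honey extractor's drive: set its splined hub on the upright shaft, rock it to and fro under a light push until the splines mesh, and press it fully home; never force it (knocks, or a load of more than about 5 kg, bruise the splines). Then wind the crank until its arm lies in line with the crossbar, pointing to either end, so that the drum's lids will clear it, and let go. Leave the comb frame, honey jar, water bottle and hive tool alone.

Things in the scene. Friction and masses are not known exactly. Their poses are not given: they have to be found in the camera images.
- crank: Loose hand crank, about 0.42 kg, bare aluminium with a black grip, standing on the table on its hub. Origin: centre of the hub's underside, on the bore's axis; z up; x along the arm to the grip. Flat arm 22 mm wide, from 12 to 20 mm above the origin, reaching to x = 136 mm; upright grip 29 mm across at x = 125 mm, its top 92 mm above the origin.
- hub_grip (a point): On the crank's axis, 47 mm above its underside: where to grasp the hub from above, at any yaw. The round hub is 44 mm across from 10 mm up to its closed top 62 mm above the underside; a dust collar 60 mm across and 10 mm high surrounds its foot.
- bore (a point): Mouth of the crank's splined bore, the same point and axes as the crank's origin. The bore opens downward, is 44 mm deep and 26 mm across between the splines; its six grooves stand every 60 degrees, one of them along the arm (x).
- drive: The extractor's drive: steel crossbar 360 x 60 mm, top 92 mm above the table, on two timber blocks on a board fixed to the table, with an aluminium gear case (top 121 mm above the table) and an upright splined shaft. Origin: on the table under the shaft's axis; z up; y along the crossbar, which runs from y = -125 to +235 mm.
- seat (a point): On the shaft's axis, on top of its shoulder (40 mm across), 126 mm above the table: the crank's origin comes here when fully home. Axes as the drive's (not turning with the shaft). The shaft turns either way without end against a steady drag of 0.15 N m and stays where it is left. Metal meets metal here: touch down at 20 mm/s or less.
- spline_top (a point): On the axis, 24 mm above the seat: top of the six straight splines, 32 mm across, 8 mm wide, 60 degrees apart, at an unknown angle (never as needed to go on in line with the bar). Above: plain nose 24 mm across, tapering from 6 to 13 mm up. Play 1 mm sideways, 3 degrees each way. Unmeshed, the crank stops here; meshed, it slides down. Over 12 N on unmeshed teeth may drag the shaft round.
- comb_frame: Bystander: small wooden hive frame with yellow comb lying flat, 160 x 254 x 26 mm. Origin: centre of its underside.
- honey_jar: Bystander: amber glass honey jar, 68 mm across, 95 mm high. Origin: centre of its underside.
- water_bottle: Bystander: blue water bottle, 66 mm across, 210 mm high. Origin: centre of its underside.
- hive_tool: Bystander: flat steel hive tool, about 240 x 46 x 18 mm, lying on the table. Origin: centre of its underside.
There are look-alikes about, which are no part of the job. Of the things that look like the crank, take the one that is nearest to the robot's base at the start.

How it is judged:
By the outcome, as a careful person would: the job done as asked, in the order asked, and still so for the second after the job is handed in, with the robot touching nothing.
It also fails if it takes over 58 s, if anything falls off the work surface, if the arm or the gripper's body presses on something with over 40 N, if the wrist force passes 120 N, or if a joint passes its speed limit or range.

### The arm

A 7-joint arm with a two-finger parallel gripper is mounted at the origin on the work surface. World frame = base frame: x ahead of the robot, y to its left, z up, the work surface at z = 0. Lengths are in m, angles in rad, forces in N, time in s.
With the tool pointing down it reaches from about 0.4 to 0.925 m from the base axis. Payload 5.6 kg.
Tool frame: the origin (TCP) lies midway between the tips of the shut fingers; the grasp point (between the pads) lies 19 mm behind it; z points along the fingers, y is the line along which they close (so a half turn about z gives the same grasp; the last joint's range is limited). The gripper opens to 85 mm and grips with 20 to 120 N. Pads are 22 mm wide; open, the fingers measure 114 mm over their backs; the gripper's body (76 mm by 85 mm) begins 54 mm behind the grasp point. The pads swing forward as they close: fully open they stand 13 mm farther back than shut.
Start: joints at [-1.196, 0.468, -0.012, 1.603, 0.006, 1.071, -0.056], TCP at [0.264, 0.594, 0.231] pointing down, gripper open.
Joint ranges: [-2.53, 2.53], [-0.31, 2.02], [-1.57, 1.55], [0.28, 2.44], [-1.29, 4.43], [0.15, 1.84], [-2.92, 2.92]. Speed limits (rad/s): [2.57, 2.57, 3.14, 3.14, 3.14, 3.14, 3.14].

### API

Orientations are given as [roll, pitch, yaw] about the fixed x, y, z axes, in that order (R = Rz(yaw) Ry(pitch) Rx(roll)).
In Python, from workcell import ctrl gives the robot as it stands. The module is installed in compiled form; this text tells all that it offers.
- The arm moves only by the tool carry_out, never from a script. Its argument "series" is a list of rows, each a list of 6 numbers: the shift along the world's x, y, z in cm, then the turn, a rotation vector about the world's x, y, z in units of 5 degrees (1.0 is 5 degrees). A call has 1 to 12 rows; each row shifts and turns the commanded pose from where the row before left it; what a row does not reach is not made up. A row lasts 1/12 s, in which the tool goes at most 41.7 mm and 7.16 degrees, less where a joint would pass 70% of its speed; a pose out of reach is approached as far as the arm can. A call is refused whole if a number of a shift passes 4.17 or a number of a turn 1, either way. A call with a gripper value outside its range is refused whole. "hand" is the opening, from 0 (shut) to 1 (fully open), set as the call begins (left out, the last holds). The fingers move at their own pace and stop on an object; "force" is the grip in N (left out, the last holds). Time passes only in rows, so rows that do not move let the fingers close. It gives the time, the measured TCP pose, the force, the opening and the grip force at its end, in the units of the state.
- ctrl.get_state(): the state, without advancing time (a new reading comes with each control period).
- ctrl.read_camera(name): name is "scene" or "top"; returns the picture (420x560x3 uint8, blue, green, red); there is no depth.
- ctrl.calibration(name): a dict with "fx", "fy", "cx", "cy" (pixels), "R" (3x3) and "t" (3): a world point X has camera coordinates R X + t. Camera axes: x right, y down, z forward; pixel columns grow to the right and rows downward; lengths in m; the calibration is good to about 2 mm. A picture is of the moment at which its call begins. calibration takes no time and is no camera call.
- ctrl.close_job(): hands the job in; it is judged then, once.
The state is a dict: "time_s": time; "joint_positions": joint angles; "qvel": joint speeds; "tau": joint torques, N m; "tcp_pos": TCP position; "orientation": TCP orientation; "force": force on the tool from outside, world axes, zero at the start; "torque": the same for the moment, N m; "finger_gap": finger opening in m; "grip_force": force on a finger pad.
Only numpy, scipy, OpenCV 4.12 (cv2) and the standard library are available. Lean on these libraries where they do the work, as an engineer would, in place of code of your own. Each camera call takes 0.05 s, during which the arm holds its last target. There are 200 camera calls.

## Working session

There is one attempt and no reset: what is moved stays moved. The work goes in short steps, Python scripts to look and compute and a tool call to move; the robot and the scene stay as the last step left them, time stands still between calls to the robot, and variables do not carry over. Pictures are saved under pics/ and viewed, at most 10 in all, crops included, and the job is handed in when it is done.

Besides the shell and the picture viewer there is one more tool, called in YAML: its name, and indented under it one key for each argument. carry_out: Moves the arm, as the interface text tells. Its arguments: {"type":"object","properties":{"series":{"type":"array","items":{"type":"array","items":{"type":"number"}}},"hand":{"type":"number"},"force":{"type":"number"}},"required":["series"]}

```bash
mkdir -p pics
python3 - <<'E'
from workcell import ctrl
import cv2,numpy as np
for n in("scene","top"):
    cv2.imwrite(f"pics/{n}0.png",ctrl.read_camera(n)); c=ctrl.calibration(n); print(n,c['fx'],c['cx'],c['cy'],"pos",-np.array(c['R']).T@c['t'],np.round(c['R'],3).tolist())
s=ctrl.get_state();print({k:np.round(v,3) for k,v in s.items()})
E
```

```text
scene 454.19271405525194 280.5680083853166 199.75750076082224 pos [0.90245664 0.36883334 1.20208581] [[-0.873, 0.488, -0.01], [0.425, 0.749, -0.508], [-0.24, -0.447, -0.861]]
top 528.6491936544522 284.9630064817019 206.54870525709788 pos [ 0.40365225 -0.16278121  1.68560021] [[0.011, -1.0, 0.0], [-0.992, -0.01, -0.126], [0.126, 0.001, -0.992]]
{'time_s': np.float64(0.1), 'joint_positions': array([-1.196,  0.468, -0.012,  1.604,  0.006,  1.071, -0.056]), 'qvel': array([-0.   ,  0.   , -0.001, -0.002, -0.   ,  0.001,  0.   ]), 'tau': array([ 1.0000e-03, -5.3352e+01,  2.2000e-02, -2.5197e+01,  1.2000e-02,
        4.0000e-03, -0.0000e+00]), 'tcp_pos': array([0.264, 0.594, 0.23 ]), 'orientation': array([-3.14 ,  0.   ,  2.724]), 'force': array([-0.904,  0.729, -0.039]), 'torque': array([-0.062,  0.008, -0.029]), 'grip_force': np.float64(0.0), 'finger_gap': np.float64(0.085)}
```

View pics/scene0.png

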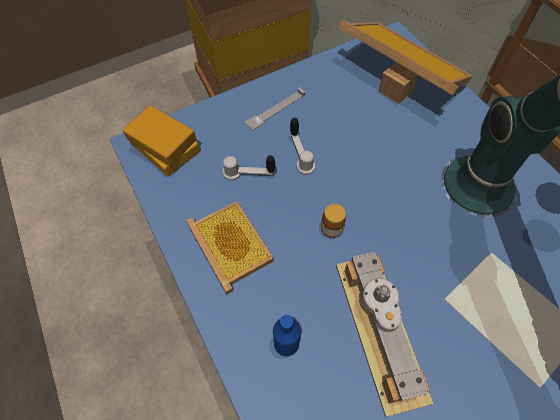

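View pics/top0.png

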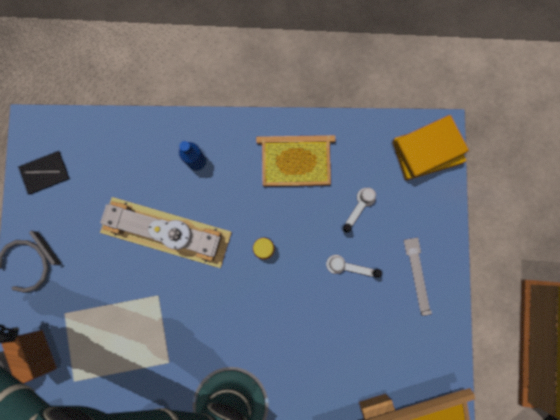

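The top view shows two cranks: hubs at (337,264) and (368,195). The first is nearer the base at about (232,395). The drive shaft is at about (174,235). I'll enlarge both.

```bash
cat > h.py <<'E'
from workcell import ctrl
import cv2,numpy as np
def ray(n,u,v,z):
    c=ctrl.calibration(n);R=np.array(c['R']);o=-R.T@np.array(c['t'])
    d=R.T@np.array([(u-c['cx'])/c['fx'],(v-c['cy'])/c['fy'],1]);return o+d*(z-o[2])/d[2]
def proj(n,X):
    c=ctrl.calibration(n);p=np.array(c['R'])@X+np.array(c['t']);return np.array([c['fx']*p[0]/p[2]+c['cx'],c['fy']*p[1]/p[2]+c['cy']])
def tri(u1,u2):  # scene px, top px
    A=[];b=[]
    for n,u in(("scene",u1),("top",u2)):
        a=ray(n,*u,0);d=ray(n,*u,1)-a;d/=np.linalg.norm(d);P=np.eye(3)-np.outer(d,d);A.append(P);b.append(P@a)
    return np.linalg.solve(sum(A),sum(b))
E
python3 - <<'E'
import cv2,numpy as np
s=cv2.imread("pics/scene0.png");t=cv2.imread("pics/top0.png")
r=lambda i,x,y,w,h,k:cv2.resize(i[y:y+h,x:x+w],None,fx=k,fy=k,interpolation=cv2.INTER_CUBIC)
a=np.hstack([r(s,270,110,60,70,5),r(t,315,235,70,50,5)[:250].copy() if 0 else cv2.copyMakeBorder(r(t,315,235,70,50,5),0,100,0,0,cv2.BORDER_CONSTANT)])
cv2.imwrite("pics/cropA.png",a)
b=np.hstack([r(s,330,240,110,180,3),cv2.copyMakeBorder(r(t,95,185,145,90,3),0,270,0,0,cv2.BORDER_CONSTANT)])
cv2.imwrite("pics/cropB.png",b)
E
```

```text
(no output)
```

View pics/cropA.png

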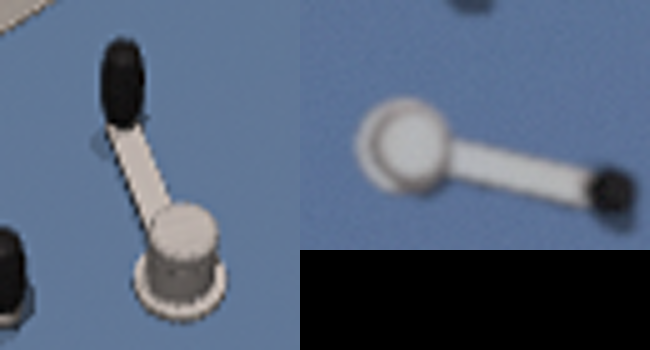

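View pics/cropB.png

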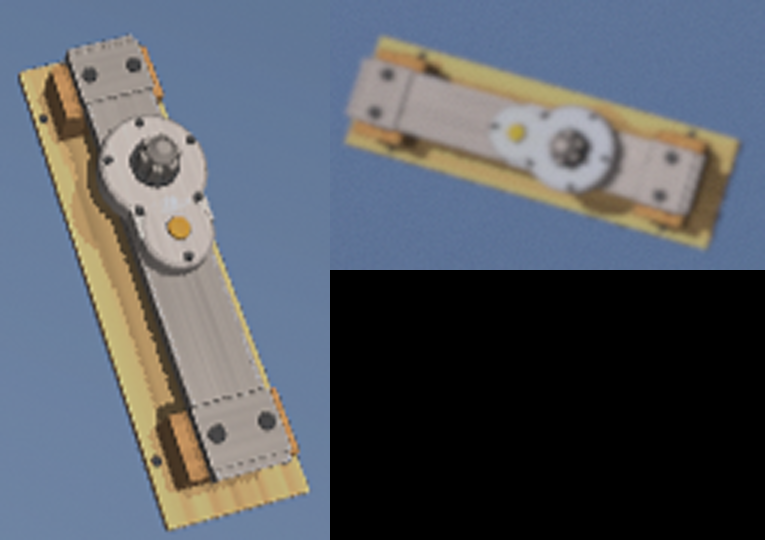

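Run:
```python
from h import *
np.set_printoptions(precision=4,suppress=True)
hub=((306.2,155.2),(337.4,263.6));gr=((294.4,119),(376.8,272.2));nose=((384,289),(174.7,233))
print("hub",tri(*hub),ray("scene",*hub[0],.062),ray("top",*hub[1],.062))
print("grip",tri(*gr),ray("scene",*gr[0],.092),ray("top",*gr[1],.092))
print("nose",tri(*nose),ray("scene",*nose[0],.163),ray("top",*nose[1],.163))
p=lambda x,y:(((x+.5)/3-.5)+95,((y+.5)/3-.5)+185)
q=lambda x,y:(((x+.5)/3-.5)+330,((y+.5)/3-.5)+240)
b=[ray("top",*p(*a),.092)for a in((51,93),(336,176))]
d=b[0]-b[1];print("bolts",b,np.degrees(np.arctan2(d[1],d[0])),np.linalg.norm(d))
b2=[ray("scene",*q(*a),.092)for a in((242,427.5),(111.5,69.5))]
d=b2[0]-b2[1];print("bolts",b2,np.degrees(np.arctan2(d[1],d[0])),np.linalg.norm(d))
# masks
for n in("scene","top"):
    im=cv2.imread(f"pics/{n}0.png");hsv=cv2.cvtColor(im,cv2.COLOR_BGR2HSV)
    for name,X in(("hub",hub),("nose",nose)):
        u,v=np.array(X[n=="top"]).round().astype(int)
        print(n,name);print(hsv[v-8:v+9,u-9:u+10,2]) if name=="hub" else None
    m=((hsv[...,1]<40)&(hsv[...,2]>165)).astype(np.uint8)
    k,l,st,c=cv2.connectedComponentsWithStats(m)
    for i in range(1,k):
        if st[i,4]>30:print(st[i],c[i])
```

```text
hub [ 0.4362 -0.3241  0.0602] [ 0.4376 -0.3237  0.062 ] [ 0.4354 -0.3233  0.062 ]
grip [ 0.4119 -0.438   0.1   ] [ 0.4098 -0.4453  0.092 ] [ 0.4104 -0.4381  0.092 ]
nose [0.5157 0.1606 0.149 ] [0.5192 0.165  0.163 ] [0.5162 0.1559 0.163 ]
bolts [array([0.5721, 0.3637, 0.092 ]), array([0.4913, 0.0733, 0.092 ])] 74.46081100686453 0.3014198743148965
bolts [array([0.5713, 0.3615, 0.092 ]), array([0.4901, 0.0709, 0.092 ])] 74.40510309708765 0.3017331720643073
scene hub
[[192 190 189 190 191 193 127 149 151 151 151 151 151 150 150 151 151 151
  150]
 [195 192 190 189 191 194 135 149 151 151 151 150 151 151 150 151 150 150
  151]
 [194 191 191 189 191 192 183 152 150 151 150 151 151 151 151 151 150 151
  151]
 [144 191 191 191 191 192 195 140 157 158 137 153 143 149 151 151 151 151
  150]
 [ 68 193 192 192 191 178 163 173 176 177 176 177 164 149 151 151 150 151
  150]
 [ 51 184 193 195 167 180 177 186 189 189 189 188 185 177 151 150 151 151
  151]
 [115 126 197 165 181 187 187 186 187 185 184 185 187 187 187 146 150 150
  150]
 [130  65 189 121 186 185 184 184 185 184 186 188 189 189 192 16
[... 2218 characters left out ...]
118 105 115 142
  159]
 [152 162 168 162 146 130 126 132 141 144 141 132 128 114 101  92 102 123
  132]
 [148 149 158 166 160 143 125 116 114 118 115 114 104  99  94  94 102 120
  132]
 [149 148 149 154 158 147 128 110 105 101 100  97  94  91  93 106 123 137
  144]]
top nose
[363 189  11  11  90] [368.3778 193.8556]
[348 202  16  21 122] [355.582  212.3279]
[122 211  25  14 131] [131.1069 217.0076]
[148 220  40  28 575] [168.1739 231.9235]
[190 230  26  24 325] [201.8062 241.4585]
[332 258  11  12 104] [337.1635 263.3077]
[346 264  25  10 134] [357.3433 268.597 ]
[114 297  47  24 592] [143.2179 307.4274]
[  66  317  101   50 1488] [118.4409 343.703 ]
[ 73 370  21  10 129] [ 80.7519 374.6124]
```

The crank hub is at about (0.436,-0.324), with its arm at a yaw of about -102°. The bar's long end has a yaw of about 74.4° and the shaft is near (0.516,0.164). I'll move over the crank.

carry_out:
  series:
    - [1.95, -3.65, 0, 0, 0, -0.65]
    - [1.95, -3.65, 0, 0, 0, -0.65]
    - [1.95, -3.65, 0, 0, 0, -0.65]
    - [1.95, -3.65, 0, 0, 0, -0.65]
    - [1.95, -3.65, 0, 0, 0, -0.65]
    - [1.95, -3.65, 0, 0, 0, -0.65]
    - [1.95, -3.65, 0, 0, 0, -0.65]
    - [1.95, -3.65, 0, 0, 0, -0.65]
    - [1.95, -3.65, 0, 0, 0, -0.65]
    - [1.95, -3.65, 0, 0, 0, -0.65]
    - [1.95, -3.65, 0, 0, 0, -0.65]
    - [1.95, -3.65, 0, 0, 0, -0.65]
  hand: 1

```text
time_s: 1.1
tcp_pos: [0.4981, 0.1541, 0.2313]
orientation: [-3.142, -0.0, 2.04]
force: [1.4, 0.4, -0.4]
finger_gap: 0.0855
grip_force: 0.0
```

carry_out:
  series:
    - [-0.51, -4, 0, 0, 0, -0.65]
    - [-0.51, -4, 0, 0, 0, -0.65]
    - [-0.51, -4, 0, 0, 0, -0.65]
    - [-0.51, -4, 0, 0, 0, -0.65]
    - [-0.51, -4, 0, 0, 0, -0.65]
    - [-0.51, -4, 0, 0, 0, -0.65]
    - [-0.51, -4, 0, 0, 0, -0.65]
    - [-0.51, -4, 0, 0, 0, -0.65]
    - [-0.51, -4, 0, 0, 0, -0.65]
    - [-0.51, -4, 0, 0, 0, -0.65]
    - [-0.51, -4, 0, 0, 0, -0.65]
    - [-0.51, -4, 0, 0, 0, -0.65]

```text
time_s: 2.1
tcp_pos: [0.4359, -0.3255, 0.2312]
orientation: [3.142, -0.0, 1.36]
force: [0.1, -0.0, 0.2]
finger_gap: 0.0854
grip_force: 0.0
```

Run:
```python
from h import *
np.set_printoptions(precision=4,suppress=True)
s=ctrl.get_state();print(s['time_s'],s['tcp_pos'],np.degrees(s['orientation']),s['joint_positions'],s['force'])
def mask(n):
    hsv=cv2.cvtColor(cv2.imread(f"pics/{n}0.png"),cv2.COLOR_BGR2HSV);return ((hsv[...,1]<40)&(hsv[...,2]>165)).astype(np.uint8)
# arm axis, top view
m=mask("top")[262:276,346:374];P=np.argwhere(m)[:,::-1]+[346,262]
vx,vy,x,y=cv2.fitLine(P.astype(np.float32),cv2.DIST_L2,0,.01,.01).ravel()
a=ray("top",x,y,.02);b=ray("top",x+10*vx,y+10*vy,.02);print("arm yaw top",np.degrees(np.arctan2(*(b-a)[1::-1])),a)
print("hub top",ray("top",337.2,263.35,.062))
for n in("scene","top"):
    for X in((.5164,.1643,.163),(.5164,.1643,.121),(.436,-.324,.062)):print(n,X,proj(n,np.array(X)))
# gear-case bright outline, top: fit
k,l,st,c=cv2.connectedComponentsWithStats(mask("top"));cs,_=cv2.findContours((l==l[235,186]).astype(np.uint8),0,1);print(l[235,186])
```

```text
2.1 [ 0.4359 -0.3255  0.2312] [179.9983  -0.0185  77.9163] [ 0.017   0.3282  0.6934  1.8997 -0.2477  1.0001  0.6085] [ 0.0661 -0.0001  0.2372]
arm yaw top -103.07981656055831 [ 0.4213 -0.3898  0.02  ]
hub top [ 0.4361 -0.3227  0.062 ]
scene (0.5164, 0.1643, 0.163) [384.805  288.1886]
scene (0.5164, 0.1643, 0.121) [381.6003 294.0026]
scene (0.436, -0.324, 0.062) [306.603  154.9199]
top (0.5164, 0.1643, 0.163) [171.7796 232.9146]
top (0.5164, 0.1643, 0.121) [174.784  233.9943]
top (0.436, -0.324, 0.062) [337.6384 263.3948]
13
```

carry_out:
  series:
    - [0, 0.2, -4, 0, 0, -0.2]
    - [0, 0, -4, 0, 0, 0]
    - [0, 0, -4, 0, 0, 0]
    - [0, 0, -4, 0, 0, 0]
    - [0, 0, -2, 0, 0, 0]
    - [0, 0, -1.5, 0, 0, 0]
    - [0, 0, -1, 0, 0, 0]
    - [0, 0, 0, 0, 0, 0]
    - [0, 0, 0, 0, 0, 0]

```text
time_s: 2.85
tcp_pos: [0.4365, -0.3221, 0.0263]
orientation: [-3.141, 0.0, 1.345]
force: [-0.5, -0.6, 0.6]
finger_gap: 0.0853
grip_force: 0.0
```

carry_out:
  series:
    - [0, 0, 0, 0, 0, 0]
    - [0, 0, 0, 0, 0, 0]
    - [0, 0, 0, 0, 0, 0]
    - [0, 0, 0, 0, 0, 0]
    - [0, 0, 0, 0, 0, 0]
    - [0, 0, 0, 0, 0, 0]
    - [0, 0, 0, 0, 0, 0]
    - [0, 0, 0, 0, 0, 0]
  hand: 0
  force: 40

```text
time_s: 3.52
tcp_pos: [0.437, -0.322, 0.0275]
orientation: [3.14, -0.0, 1.345]
force: [-0.3, 1.8, 7.1]
finger_gap: 0.0432
grip_force: 40.1
```

Run:
```python
import cv2,numpy as np
s=cv2.imread("pics/scene0.png");t=cv2.imread("pics/top0.png")
r=lambda i,x,y,w,h,k:cv2.resize(i[y:y+h,x:x+w],None,fx=k,fy=k,interpolation=cv2.INTER_CUBIC)
cv2.imwrite("pics/cropC.png",np.hstack([r(s,362,265,40,45,10),r(t,153,212,40,45,10)]))
```

```text
(no output)
```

View pics/cropC.png

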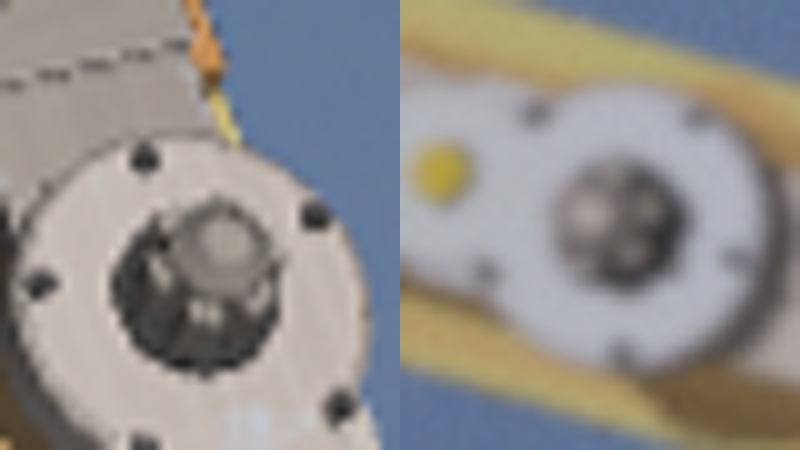

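The nose is at about (384.2,288.1) in the scene view and (172,232.6) in the top view, which agrees with the bar estimate. The hub is gripped (gap 43 mm), so I'll lift and carry it.

carry_out:
  series:
    - [0, 0, 1, 0, 0, 0]
    - [0, 0, 2.5, 0, 0, 0]
    - [0, 0, 3.5, 0, 0, 0]
    - [0, 0, 4, 0, 0, 0]
    - [0, 0, 4, 0, 0, 0]
    - [0, 0, 3.5, 0, 0, 0]
    - [0, 0, 2.5, 0, 0, 0]
    - [0.2, 1.2, 0, 0, 0, 0]
    - [0.4, 2.5, 0, 0, 0, 0]

```text
time_s: 4.27
tcp_pos: [0.442, -0.2879, 0.2389]
orientation: [3.137, 0.002, 1.339]
force: [-0.1, -0.5, -5.9]
finger_gap: 0.0432
grip_force: 42.3
```

carry_out:
  series:
    - [0.6, 3.7, 0, 0, 0, 0]
    - [0.65, 4, 0, 0, 0, -0.1]
    - [0.65, 4, 0, 0, 0, -0.1]
    - [0.65, 4, 0, 0, 0, -0.1]
    - [0.65, 4, 0, 0, 0, -0.1]
    - [0.65, 4, 0, 0, 0, -0.1]
    - [0.65, 4, 0, 0, 0, 0]
    - [0.65, 4, 0, 0, 0, 0]
    - [0.65, 4, 0, 0, 0, 0]
    - [0.65, 4, 0, 0, 0, 0]
    - [0.6, 3.2, 0, 0, 0, 0]
    - [0.45, 2, 0, 0, 0, 0]

```text
time_s: 5.27
tcp_pos: [0.5166, 0.1687, 0.2362]
orientation: [-3.141, -0.001, 1.306]
force: [-0.5, 0.4, -4.1]
finger_gap: 0.0432
grip_force: 42.3
```

carry_out:
  series:
    - [0, 0, 0, 0, 0, 0]
    - [0, 0, 0, 0, 0, 0]
    - [0, 0, 0, 0, 0, 0]

```text
time_s: 5.52
tcp_pos: [0.517, 0.1628, 0.2361]
orientation: [-3.141, 0.001, 1.3]
force: [0.4, -1.4, -4.2]
finger_gap: 0.0432
grip_force: 42.3
```

Run:
```python
from h import *
np.set_printoptions(precision=4,suppress=True)
s=ctrl.get_state();print(s['time_s'],s['tcp_pos'],np.degrees(s['orientation']),s['joint_positions'],s['force'],s['torque'],s['grip_force'])
S=ctrl.read_camera("scene");T=ctrl.read_camera("top");cv2.imwrite("pics/s1.png",S);cv2.imwrite("pics/t1.png",T)
r=lambda i,x,y,w,h,k:cv2.resize(i[y:y+h,x:x+w],None,fx=k,fy=k,interpolation=cv2.INTER_CUBIC)
cv2.imwrite("pics/crop1.png",np.hstack([r(S,330,190,100,120,4),r(T,140,190,100,120,4)]))
print(tri((384.15,288.05),(172,232.6)),ray("scene",384.15,288.05,.163),ray("top",172,232.6,.163))
q=lambda x,y:((x+.5)/10-.5+362,(y+.5)/10-.5+265)
for p in((160,270),(205,310),(258,293)):
    d=ray("scene",*q(*p),.150)-np.array([.517,.1643,.150]);print(np.hypot(*d[:2]),np.degrees(np.arctan2(d[1],d[0])))
```

```text
5.5167 [0.517  0.1628 0.2361] [-179.9665    0.0807   74.5003] [-0.7621  0.2912  0.4773  1.8888 -0.1564  0.9995 -0.4874] [ 0.3752 -1.4068 -4.2331] [0.0193 0.0013 0.0422] 42.32634785352275
[0.5175 0.1635 0.1632] [0.5176 0.1633 0.163 ] [0.5173 0.1637 0.163 ]
0.015229940177056128 -16.17779052985622
0.014346054173591928 39.54287283751249
0.012156615617160764 101.42463315453128
```

View pics/crop1.png

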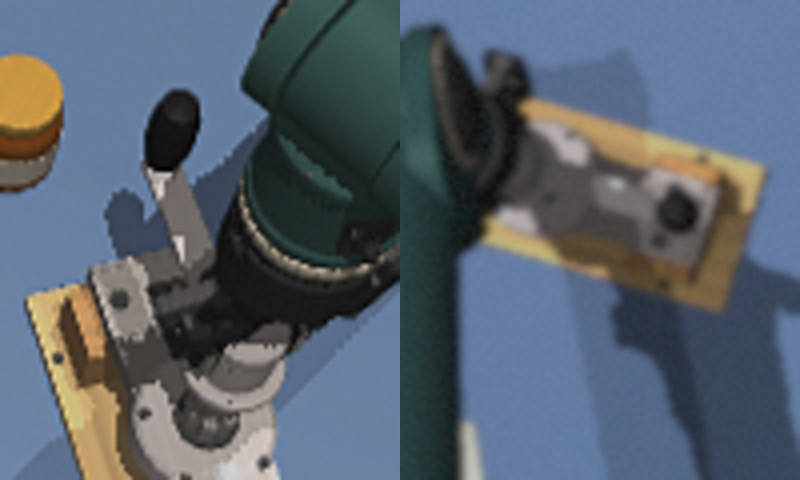

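The shaft axis is at (0.5175,0.1635). The visible splines give an angle of about 41.5° mod 60. The arm is now at about -105.4°, so I'll turn it about +27° to roughly -78.5° and lower gently.

carry_out:
  series:
    - [0.03, 0.1, -0.8, 0, 0, 1]
    - [0, 0.1, -0.8, 0, 0, 1]
    - [0, 0, -0.8, 0, 0, 1]
    - [0, 0, -0.8, 0, 0, 1]
    - [0, 0, -0.8, 0, 0, 1]
    - [0, 0, 0, 0, 0, 0.3]
    - [0, 0, 0, 0, 0, 0]
    - [0, 0, 0, 0, 0, 0]

```text
time_s: 6.28
tcp_pos: [0.5182, 0.1653, 0.1969]
orientation: [3.141, -0.0, 1.76]
force: [0.4, 0.5, -3.7]
finger_gap: 0.0431
grip_force: 42.3
```

```bash
cat > st.py <<'E'
from workcell import ctrl
import numpy as np
np.set_printoptions(precision=4,suppress=True)
s=ctrl.get_state();print(s['time_s'],s['tcp_pos'],np.degrees(s['orientation']),"F",s['force'],"T",s['torque'],s['grip_force'],"bottom",s['tcp_pos'][2]-.0275)
E
python3 st.py
```

```text
6.2833 [0.5182 0.1653 0.1969] [179.9573  -0.0038 100.8641] F [ 0.4263  0.4932 -3.6599] T [ 0.0566 -0.0373 -0.0217] 42.329509381670505 bottom 0.16938193103538832
```

carry_out:
  series:
    - [-0.08, -0.05, -0.1, 0, 0, 0]
    - [0, 0, -0.15, 0, 0, 0]
    - [0, 0, -0.15, 0, 0, 0]
    - [0, 0, -0.15, 0, 0, 0]
    - [0, 0, -0.15, 0, 0, 0]
    - [0, 0, -0.15, 0, 0, 0]
    - [0, 0, -0.15, 0, 0, 0]
    - [0, 0, -0.15, 0, 0, 0]
    - [0, 0, -0.15, 0, 0, 0]
    - [0, 0, 0, 0, 0, 0]

```text
time_s: 7.12
tcp_pos: [0.5169, 0.1655, 0.1829]
orientation: [-3.141, 0.0, 1.764]
force: [0.0, -0.3, -4.1]
finger_gap: 0.0434
grip_force: 42.3
```

```bash
python3 st.py
```

```text
7.1167 [0.5169 0.1655 0.1829] [-179.9653    0.0117  101.0544] F [ 0.032  -0.2613 -4.0956] T [ 0.0424 -0.0162  0.0226] 42.3103894572705 bottom 0.15539069610889017
```

carry_out:
  series:
    - [0, 0, -0.12, 0, 0, 0]
    - [0, 0, -0.12, 0, 0, 0]
    - [0, 0, -0.12, 0, 0, 0]
    - [0, 0, -0.12, 0, 0, 0]
    - [0, 0, -0.1, 0, 0, 0]
    - [0, 0, 0, 0, 0, 0]

```text
time_s: 7.62
tcp_pos: [0.5171, 0.1656, 0.1774]
orientation: [-3.142, 0.0, 1.764]
force: [-0.4, -0.3, -3.9]
finger_gap: 0.0431
grip_force: 42.4
```

```bash
python3 st.py
```

```text
7.6167 [0.5171 0.1656 0.1774] [-179.999     0.0017  101.0577] F [-0.3995 -0.2636 -3.9154] T [0.0026 0.071  0.0412] 42.42370666237548 bottom 0.14990790063129303
```

carry_out:
  series:
    - [0, 0, -0.05, 0, 0, 0]
    - [0, 0, -0.05, 0, 0, 0]
    - [0, 0, -0.05, 0, 0, 0]
    - [0, 0, 0, 0, 0, 0]

```text
time_s: 7.95
tcp_pos: [0.5167, 0.1657, 0.1758]
orientation: [-3.141, -0.0, 1.764]
force: [-0.5, 0.7, -4.5]
finger_gap: 0.0431
grip_force: 42.4
```

```bash
python3 st.py
```

```text
7.95 [0.5167 0.1657 0.1758] [-179.9616   -0.008   101.0688] F [-0.5048  0.6964 -4.5148] T [0.1301 0.2465 0.0084] 42.36600566189736 bottom 0.1482541531092347
```

Already about 1.8 mm below the spline tops with no load, so it seems to be meshing. I'll continue slowly.

carry_out:
  series:
    - [0, 0, -0.08, 0, 0, 0]
    - [0, 0, -0.08, 0, 0, 0]
    - [0, 0, -0.08, 0, 0, 0]
    - [0, 0, 0, 0, 0, 0]

```text
time_s: 8.28
tcp_pos: [0.5166, 0.1657, 0.1732]
orientation: [-3.141, 0.0, 1.764]
force: [-0.9, 1.2, -3.8]
finger_gap: 0.0431
grip_force: 42.3
```

```bash
python3 st.py
```

```text
8.2833 [0.5166 0.1657 0.1732] [-179.945     0.0022  101.0704] F [-0.8763  1.165  -3.8179] T [0.2337 0.5036 0.063 ] 42.34930633334443 bottom 0.14570890909192608
```

carry_out:
  series:
    - [-0.03, 0.04, -0.1, 0, 0, 0]
    - [0, 0, -0.12, 0, 0, 0]
    - [0, 0, -0.12, 0, 0, 0]
    - [0, 0, -0.12, 0, 0, 0]
    - [0, 0, -0.12, 0, 0, 0]
    - [0, 0, 0, 0, 0, 0]

```text
time_s: 8.78
tcp_pos: [0.5166, 0.1659, 0.1674]
orientation: [-3.141, 0.0, 1.764]
force: [-2.0, -0.6, -4.9]
finger_gap: 0.0434
grip_force: 42.3
```

```bash
python3 st.py
```

```text
8.7833 [0.5166 0.1659 0.1674] [-179.9718    0.0141  101.0556] F [-2.0277 -0.624  -4.8687] T [ 0.0078  0.5044 -0.0144] 42.33456767862663 bottom 0.1399239320055269
```

carry_out:
  series:
    - [-0.03, 0, -0.12, 0, 0, 0]
    - [0, 0, -0.12, 0, 0, 0]
    - [0, 0, -0.12, 0, 0, 0]
    - [0, 0, -0.12, 0, 0, 0]
    - [0, 0, -0.12, 0, 0, 0]
    - [0, 0, -0.12, 0, 0, 0]
    - [0, 0, -0.12, 0, 0, 0]
    - [0, 0, -0.12, 0, 0, 0]
    - [0, 0, -0.12, 0, 0, 0]
    - [0, 0, 0, 0, 0, 0]

```text
time_s: 9.62
tcp_pos: [0.5165, 0.166, 0.1567]
orientation: [3.142, 0.0, 1.764]
force: [-1.6, 0.5, -6.3]
finger_gap: 0.0431
grip_force: 42.3
```

```bash
python3 st.py
```

```text
9.6167 [0.5165 0.166  0.1567] [179.9999   0.0085 101.0576] F [-1.5704  0.5283 -6.3096] T [0.0309 0.3219 0.0311] 42.29929977329448 bottom 0.12919723233941302
```

Only about 3 mm left to the seat, so I'll approach at about 6 mm/s.

carry_out:
  series:
    - [-0.02, 0, -0.06, 0, 0, 0]
    - [0, 0, -0.06, 0, 0, 0]
    - [0, 0, -0.06, 0, 0, 0]
    - [0, 0, -0.06, 0, 0, 0]
    - [0, 0, -0.05, 0, 0, 0]
    - [0, 0, 0, 0, 0, 0]

```text
time_s: 10.12
tcp_pos: [0.5164, 0.166, 0.154]
orientation: [3.141, 0.0, 1.764]
force: [-1.2, -0.6, -4.3]
finger_gap: 0.0429
grip_force: 42.3
```

```bash
python3 st.py
```

```text
10.1167 [0.5164 0.166  0.154 ] [179.9789   0.0025 101.0576] F [-1.2368 -0.6212 -4.2551] T [ 0.0753  0.1889 -0.0048] 42.34024674631655 bottom 0.12652690675445874
```

carry_out:
  series:
    - [0, 0, -0.05, 0, 0, 0]
    - [0, 0, -0.05, 0, 0, 0]
    - [0, 0, -0.05, 0, 0, 0]
    - [0, 0, 0, 0, 0, 0]

```text
time_s: 10.45
tcp_pos: [0.5164, 0.1662, 0.1535]
orientation: [3.141, -0.001, 1.764]
force: [-3.8, -0.2, 4.8]
finger_gap: 0.0434
grip_force: 43.1
```

```bash
python3 st.py
```

```text
10.45 [0.5164 0.1662 0.1535] [179.9762  -0.0337 101.0645] F [-3.8306 -0.1775  4.7871] T [-0.0611  0.8364 -0.0545] 43.1436381675303 bottom 0.12601561633045252
```

Home: there's contact at 0.1260 m with a push of about 9 N. I'll press slightly more, then ease off and wind -26.6°.

carry_out:
  series:
    - [-0.03, 0, -0.05, 0, 0, 0]
    - [0, 0, -0.04, 0, 0, 0]
    - [0, 0, 0, 0, 0, 0]
    - [0, 0, 0, 0, 0, 0]

```text
time_s: 10.78
tcp_pos: [0.5164, 0.1662, 0.1535]
orientation: [3.14, -0.001, 1.764]
force: [-5.3, -0.4, 11.4]
finger_gap: 0.043
grip_force: 43.7
```

carry_out:
  series:
    - [0, 0, 0.1, 0, 0, 0]
    - [0.01, 0, 0, 0, 0, -0.5]
    - [0.01, 0, 0, 0, 0, -0.5]
    - [0.01, 0, 0, 0, 0, -0.5]
    - [0.01, 0, 0, 0, 0, -0.5]
    - [0.01, 0, 0, 0, 0, -0.5]
    - [0, 0, 0, 0, 0, -0.5]
    - [0, 0, 0, 0, 0, 0]

```text
time_s: 11.45
tcp_pos: [0.5167, 0.1661, 0.1535]
orientation: [3.141, -0.0, 1.501]
force: [-4.4, -0.7, 5.8]
finger_gap: 0.0432
grip_force: 43.2
```

```bash
python3 st.py
```

```text
11.45 [0.5167 0.1661 0.1535] [179.9705  -0.0235  85.9766] F [-4.4296 -0.7088  5.8087] T [-0.2101  0.86   -0.0206] 43.15150232752785 bottom 0.1260001470626315
```

carry_out:
  series:
    - [-0.02, 0, 0, 0, 0, -0.5]
    - [0, 0, 0, 0, 0, -0.5]
    - [0, 0, 0, 0, 0, -0.5]
    - [0, 0, 0, 0, 0, -0.5]
    - [0, 0, 0, 0, 0, -0.31]
    - [0, 0, 0, 0, 0, 0]
    - [0, 0, 0, 0, 0, 0]

```text
time_s: 12.03
tcp_pos: [0.5169, 0.166, 0.1535]
orientation: [3.14, -0.001, 1.3]
force: [-2.7, -1.6, 6.0]
finger_gap: 0.0429
grip_force: 43.2
```

Run:
```python
import st
from h import *
S=ctrl.read_camera("scene");T=ctrl.read_camera("top");cv2.imwrite("pics/s2.png",S);cv2.imwrite("pics/t2.png",T)
r=lambda i,x,y,w,h,k:cv2.resize(i[y:y+h,x:x+w],None,fx=k,fy=k,interpolation=cv2.INTER_CUBIC)
cv2.imwrite("pics/crop2.png",np.hstack([r(S,320,210,80,110,5),r(T,140,190,80,110,5)]))
```

```text
12.0333 [0.5169 0.166  0.1535] [179.9287  -0.0463  74.4998] F [-2.7066 -1.5682  6.0324] T [-0.2178  0.6613 -0.0458] 43.19712939206511 bottom 0.125997579081978
```

View pics/crop2.png

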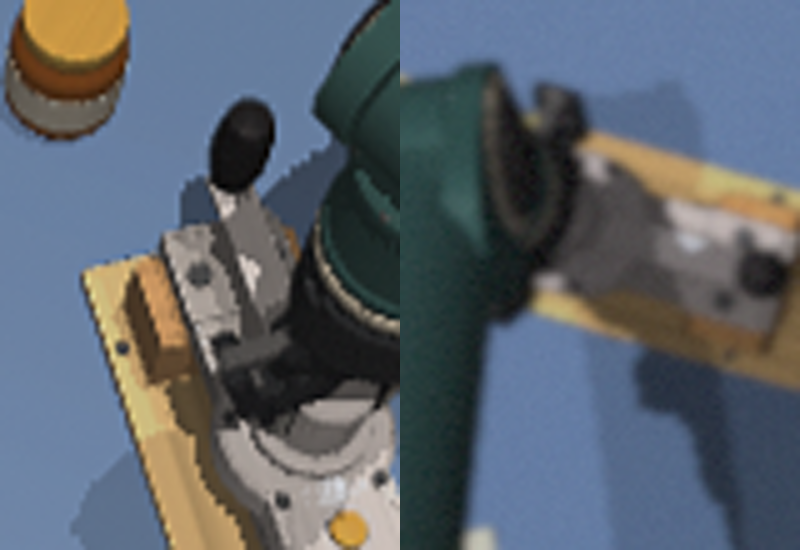

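The collar sits down on the case and the arm lies along the bar. Now I'll release, rise and check.

carry_out:
  series:
    - [0, 0, 0.1, 0, 0, 0]
    - [0, 0, 0, 0, 0, 0]

```text
time_s: 12.3
tcp_pos: [0.5166, 0.166, 0.1536]
orientation: [3.141, -0.0, 1.3]
force: [0.4, -0.2, -1.0]
finger_gap: 0.0436
grip_force: 42.6
```

carry_out:
  series:
    - [0, 0, 0, 0, 0, 0]
    - [0, 0, 0, 0, 0, 0]
    - [0, 0, 0, 0, 0, 0]
    - [0, 0, 0, 0, 0, 0]
    - [0, 0, 0, 0, 0, 0]
    - [0, 0, 0, 0, 0, 0]
    - [0, 0, 0, 0, 0, 0]
    - [0, 0, 0, 0, 0, 0]
  hand: 1

```text
time_s: 12.97
tcp_pos: [0.5163, 0.166, 0.1537]
orientation: [3.142, 0.0, 1.3]
force: [1.1, 0.5, 0.6]
finger_gap: 0.0855
grip_force: 0.0
```

carry_out:
  series:
    - [0, 0, 0.5, 0, 0, 0]
    - [0, 0, 1, 0, 0, 0]
    - [0, 0, 2, 0, 0, 0]
    - [0, 0, 3, 0, 0, 0]
    - [0, 0, 3.5, 0, 0, 0]
    - [0, 0, 3.5, 0, 0, 0]
    - [0, 4, 0, 0, 0, 0]
    - [0, 4, 0, 0, 0, 0]
    - [0, 4, 0, 0, 0, 0]
    - [0, 4, 0, 0, 0, 0]
    - [0, 4, 0, 0, 0, 0]
    - [0, 4, 0, 0, 0, 0]

```text
time_s: 13.97
tcp_pos: [0.516, 0.4079, 0.29]
orientation: [3.141, -0.001, 1.3]
force: [1.4, 1.2, -0.4]
finger_gap: 0.0855
grip_force: 0.0
```

carry_out:
  series:
    - [-2, 3.5, 0, 0, 0, 0]
    - [-2, 3.5, 0, 0, 0, 0]
    - [-2, 3.5, 0, 0, 0, 0]
    - [-2, 3.5, 0, 0, 0, 0]
    - [-2, 3.5, 0, 0, 0, 0]
    - [-1, 2, 0, 0, 0, 0]
    - [0, 0, 0, 0, 0, 0]
    - [0, 0, 0, 0, 0, 0]

```text
time_s: 14.63
tcp_pos: [0.4047, 0.6024, 0.2889]
orientation: [3.141, 0.0, 1.304]
force: [0.4, -0.7, -0.2]
finger_gap: 0.0854
grip_force: 0.0
```

Run:
```python
import st
from h import *
S=ctrl.read_camera("scene");T=ctrl.read_camera("top");cv2.imwrite("pics/s3.png",S);cv2.imwrite("pics/t3.png",T)
r=lambda i,x,y,w,h,k:cv2.resize(i[y:y+h,x:x+w],None,fx=k,fy=k,interpolation=cv2.INTER_CUBIC)
cv2.imwrite("pics/crop3.png",np.hstack([r(S,320,220,80,110,5),r(T,150,190,80,110,5)]))
```

```text
14.6333 [0.4047 0.6024 0.2889] [179.9833   0.0107  74.7059] F [ 0.4346 -0.7466 -0.169 ] T [ 0.0099 -0.0464 -0.0271] 0.0 bottom 0.26143658743615605
```

View pics/crop3.png

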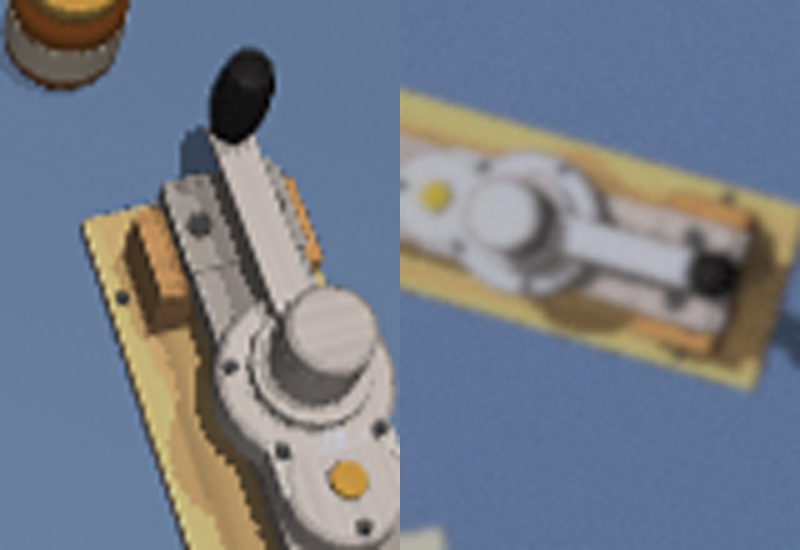

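The crank stands home with its arm over the bar's short end. In the crop the hub top is at (326,332) in the scene view and (507,213) in the top view. I'll measure the angle and height.

Run:
```python
from h import *
np.set_printoptions(precision=4,suppress=True)
q=lambda x,y:((x+.5)/5-.5+320,(y+.5)/5-.5+220)
p=lambda x,y:((x-400+.5)/5-.5+150,(y+.5)/5-.5+190)
A=lambda n,a,b,z:(lambda d:np.degrees(np.arctan2(d[1],d[0])))(ray(n,*b,z)-ray(n,*a,z))
print("edges scene",A("scene",q(272,310),q(215,150),.146),A("scene",q(312,280),q(257,140),.146))
print("edges top",A("top",p(570,222),p(690,248),.146),A("top",p(565,257),p(690,284),.146))
h=tri(q(326,332),p(507,213));print("hub",h)
for n in("scene","top"):
    im=cv2.imread(f"pics/{n[0]}3.png");hsv=cv2.cvtColor(im,cv2.COLOR_BGR2HSV)
    C=p(632,250) if n=="top" else q(265,230)
    u,v=map(int,C);w=7
    m=np.zeros(hsv.shape[:2],np.uint8);roi=hsv[v-w:v+w+1,u-w:u+w+1]
    k,l,st,c=cv2.connectedComponentsWithStats((roi[...,2]>(165 if n=="scene" else 172)).astype(np.uint8))
    P=np.argwhere(l==l[w,w])[:,::-1]+[u-w,v-w]
    vx,vy,x,y=cv2.fitLine(P.astype(np.float32),cv2.DIST_L2,0,.01,.01).ravel()
    print(n,len(P),A(n,(x,y),(x+10*vx,y+10*vy),.146))
```

```text
edges scene -106.04049668626625 -104.78973361470368
edges top -101.57710325412411 -101.52112628402566
hub [0.5179 0.1631 0.1768]
scene 126 81.32262179823834
top 89 -108.31897192595295
```

Run:
```python
from h import *
np.set_printoptions(precision=2,suppress=True)
A=lambda n,a,b,z:(lambda d:np.degrees(np.arctan2(d[1],d[0])))(ray(n,*b,z)-ray(n,*a,z))
p=lambda x,y:((x-400+.5)/5-.5+150,(y+.5)/5-.5+190)
q=lambda x,y:((x+.5)/5-.5+320,(y+.5)/5-.5+220)
for nm,n,a,b,z in(("hub-grip top","top",p(507,213),p(713,270),0),("scene","scene",q(326,332),q(255,68),0)):
    d=ray(n,*b,.216)-ray(n,*a,.188);print(nm,np.degrees(np.arctan2(d[1],d[0])),np.hypot(*d[:2]))
S=cv2.imread("pics/s3.png");v=cv2.cvtColor(S,cv2.COLOR_BGR2GRAY).astype(int)
for r in range(250,276,3):print(r,v[r,358:386])
d=cv2.createLineSegmentDetector()
for n,(x,y,w,h) in(("scene",(335,220,65,70)),("top",(150,195,75,75))):
    g=cv2.cvtColor(cv2.imread(f"pics/{n[0]}3.png"),cv2.COLOR_BGR2GRAY)[y:y+h,x:x+w]
    for l in d.detect(g)[0][:,0]:
        if np.hypot(l[2]-l[0],l[3]-l[1])>14:
            a,b=l[:2]+[x,y],l[2:]+[x,y];print(n,a,b,A(n,a,b,.14)%180)
```

```text
hub-grip top -105.00658223021553 0.1259546165300392
scene -107.68267026459527 0.12540605911006278
250 [ 66  67  66  65  57 129 158 153 182 153 186 180 186 188 118 116 117 117
 119 118 118 118 118 118 118 117 118 118]
253 [ 66  66  67  66  65  60 130 189 186 185 183 183 185 185 191 125 137 149
 119 118 118 117 118 119 118 118 118 117]
256 [132 103 114 132  63  56  51 106 186 185 186 183 182 185 185 184 142 149
 166 145 145 119 118 118 118 118 118 118]
259 [150 127 126 126 129  60  56  53  87 186 185 186 184 182 185 187 185 121
 130 152 146 145 120 118 119 118 118 118]
262 [120 125  95 110 127 130  60  56  54  71 184 184 186 184 183 184 187 184
 137 151 155 122 160  96 118 119 119 119]
265 [ 66  69  69  68 103 126 130 120  63  56  61 180 185 188 186 183 184 187
 183 169 153 157 129 151 111 118 119 120]
268 [155 143 147 156 150 126 126 130 122  63  57  58 176 186 186 186 184 185
 186 184 178 152 157 156 158 110 118 119]
271 [160 156 154 155 156 149 126 125 129 121  63  57  53 165 188 185 188 185
 185 187 184 190 129 144 145 146 125 120]
274 [103 119 136 153 148 145 125 131 131 136  63  57  58  52 153 194 186 188
 186 184 188 184 187 150 107 142 134 119]
scene [361.84 247.66] [374.84 281.7 ] 75.22016631647249
scene [351.58 255.73] [363.08 288.14] 74.68978798595317
scene [347.21 264.66] [352.21 280.52] 73.16566520152882
scene [348.72 286.29] [344.05 271.58] 73.57333005492298
scene [336.2  264.19] [341.14 279.2 ] 74.51920853825908
scene [345.37 220.22] [341.61 234.3 ] 43.62208810393282
scene [356.41 277.05] [349.56 259.3 ] 76.40423186568579
scene [341.78 288.16] [335.52 269.41] 74.91759155542393
top [184.19 240.05] [206.17 246.17] 75.14564087328499
top [204.36 239.44] [185.72 234.04] 74.5401400550858
top [186.9  249.23] [200.87 251.79] 80.2729530806885
top [184.57 257.47] [217.14 267.23] 74.09407771737129
top [223.35 228.57] [150.06 207.59] 74.64890901874986
top [150.23 246.88] [178.47 255.77] 73.31646557221903
```

The arm's edges measure 74.5 to 75.2° and the bar 74.4 to 74.7°, so they are in line to within about 1°. Handing in.

```bash
python3 -c "
from workcell import ctrl
print(ctrl.close_job())"
```

```text
the job is handed in; nothing more can be done
None
```

The crank is pressed fully home on the splines at a peak push of about 16 N and wound to within about 1° of the crossbar (arm toward its short end), and the gripper has let go; it meshed on the first try, so no rocking was needed, and the job was handed in at about 15 s.

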